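# Find the weak spring clip by tugging its card

## Task

One of the three spring clips on the rack has lost its grip, though they all look alike: tug each card gently in the direction it leans to feel which clip lets go easily. Take that card out and stand it on edge in the brown open-topped box; leave the other two cards fully home in their clips, and do not disturb the other things on the table.

Things in the scene. Friction and masses are not known exactly. Their poses are not given: they have to be found in the camera images.
- rack: Steel and wood rack, fixed to the table, 340 mm wide along its y; three identical-looking spring clips side by side at y = +108, 0, -108 mm, each holding one card that leans 35 deg from vertical towards the rack's -x side (the robot). Each clip: a fixed steel jaw on the -x side, a spring jaw on the +x side, both reaching 42 mm up the card. Origin: on the table under the row of card feet; z up.
- card_left: Stiff plywood card, 90 mm wide (its y), 135 mm long (its z), 10 mm thick (its x), 90 g; in the left (rack +y) clip at the start, lower 42 mm gripped, upper 93 mm free. Origin: centre of its lower edge, in the clip 45 mm above the table. Its z runs up along the leaning card: draw it out along +z, 42 mm to be clear.
- card_left_centre (a point): Centre of the left card, 67.5 mm up its z from its origin; axes as the card's. A good clip holds against 15 N or more, the weak one lets go at 2 to 4 N if drawn straight (pressing the card sideways adds friction).
- card_mid: Stiff plywood card, 90 mm wide (its y), 135 mm long (its z), 10 mm thick (its x), 90 g; in the middle clip at the start, lower 42 mm gripped, upper 93 mm free. Origin: centre of its lower edge, in the clip 45 mm above the table. Its z runs up along the leaning card: draw it out along +z, 42 mm to be clear.
- card_mid_centre (a point): Centre of the mid card, 67.5 mm up its z from its origin; axes as the card's. A good clip holds against 15 N or more, the weak one lets go at 2 to 4 N if drawn straight (pressing the card sideways adds friction).
- card_right: Stiff plywood card, 90 mm wide (its y), 135 mm long (its z), 10 mm thick (its x), 90 g; in the right (rack -y) clip at the start, lower 42 mm gripped, upper 93 mm free. Origin: centre of its lower edge, in the clip 45 mm above the table. Its z runs up along the leaning card: draw it out along +z, 42 mm to be clear.
- card_right_centre (a point): Centre of the right card, 67.5 mm up its z from its origin; axes as the card's. A good clip holds against 15 N or more, the weak one lets go at 2 to 4 N if drawn straight (pressing the card sideways adds friction).
- card_box: Plain brown open-topped box fixed to the table, 100 mm (its x) by 160 mm (its y), 80 mm tall, walls and floor 5 mm. Origin: centre of its underside; z up. A card stood in it on its lower edge, its width along the box's y, stays leaning on a wall.
- honey_a: A bystander: low round jar, 63 mm across and 75 mm tall. Origin: centre of its underside.
- tape_a: A bystander: roll of masking tape lying flat, 104 mm across, 25 mm tall. Origin: centre of its underside.
- jar_a: A bystander: tall round jar, 63 mm across and 146 mm tall. Origin: centre of its underside.
- stamp_a: A bystander: hand stamp with a turned wooden handle, 43 x 54 x 83 mm. Origin: centre of its underside.
- onion_a: A bystander: round jar, 70 mm across and 128 mm tall. Origin: centre of its underside.
- roll_a: A bystander: small black roll of tape lying flat, 53 mm across, 19 mm tall. Origin: centre of its underside.

How it is judged:
At the end, for the whole second after the job is handed in: The weak clip's card stands in the box at rest and released (its centre within the walls and under 77 mm above the box's underside); the other two cards are within 12 mm of their start, in clips that still press on them with over 7 N (the good clips) ((((x of card_left_centre in the frame of card_box between -0.05 and 0.05 m and y of card_left_centre in the frame of card_box between -0.07 and 0.07 m and z of card_left_centre in the frame of card_box between 0.01 and 0.077 m and linear speed of card_left below 0.02 m/s) and (distance of card_mid from where it was at the start of the episode below 0.012 m and contact force between card_mid and rack above 7 N) and (distance of card_right from where it was at the start of the episode below 0.012 m and contact force between card_right and rack above 7 N)) or ((x of card_mid_centre in the frame of card_box between -0.05 and 0.05 m and y of card_mid_centre in the frame of card_box between -0.07 and 0.07 m and z of card_mid_centre in the frame of card_box between 0.01 and 0.077 m and linear speed of card_mid below 0.02 m/s) and (distance of card_left from where it was at the start of the episode below 0.012 m and contact force between card_left and rack above 7 N) and (distance of card_right from where it was at the start of the episode below 0.012 m and contact force between card_right and rack above 7 N)) or ((x of card_right_centre in the frame of card_box between -0.05 and 0.05 m and y of card_right_centre in the frame of card_box between -0.07 and 0.07 m and z of card_right_centre in the frame of card_box between 0.01 and 0.077 m and linear speed of card_right below 0.02 m/s) and (distance of card_left from where it was at the start of the episode below 0.012 m and contact force between card_left and rack above 7 N) and (distance of card_mid from where it was at the start of the episode below 0.012 m and contact force between card_mid and rack above 7 N)))); the robot touches nothing.
It fails at once if a bystander (jars, tapes, stamp) moved more than 30 mm (distance of any of honey_a, tape_a, jar_a, stamp_a, onion_a, roll_a from where it was at the start of the episode above 0.03 m).
It also fails if it takes over 64 s, if anything falls off the work surface, if the arm or the gripper's body presses on something with over 40 N, if the wrist force passes 120 N, or if a joint passes its speed limit or range.

## Robot

A 7-joint arm with a two-finger parallel gripper is mounted at the origin on a cart in front of the work surface, level with it; the furniture and walls round the work are solid. World frame = base frame: x ahead of the robot, y to its left, z up, the work surface at z = 0. Lengths are in m, angles in rad, forces in N, time in s.
With the tool pointing down it reaches from about 0.4 to 0.85 m from the base axis. Payload 10.4 kg.
Tool frame: the origin (TCP) lies at the very end of the fingers, on their centre line; the grasp point (between the pads) lies 19 mm behind it (r.pinch_z is the distance from the TCP to the grasp point, in m); z points along the fingers, y is the line along which they close (so a half turn about z gives the same grasp; the last joint's range is limited). The gripper opens to 87 mm and grips with 3 to 60 N. Pads are 19 mm wide; open, the fingers measure 117 mm over their backs; the gripper's body (75 mm by 190 mm) begins 51 mm behind the grasp point.
Start: joints at [-1.264, 0.332, -0.065, 1.46, 0.022, 1.35, -0.088], TCP at [0.202, 0.591, 0.223] pointing down, gripper open.
Joint ranges: [-2.6, 2.6], [-0.5, 2.12], [-1.47, 1.34], [0.16, 2.42], [-1.27, 4.41], [0.06, 2.06], [-2.6, 2.6]. Speed limits (rad/s): [2.22, 2.22, 2.79, 2.79, 3.14, 3.14, 3.14].

## Interface

Orientations are given as a unit quaternion [x, y, z, w].
In Python, from bench import r, camera gives the robot as it stands. The module is installed in compiled form; this text tells all that it offers.
- The arm moves only by the shell command python3 -m pendant 'ROWS' [FORCE]. ROWS is JSON, a list of rows, each an object with "dp": the shift along the tool's x, y, z as a fraction of full scale, a list of three; "rotation": the turn, a rotation vector about the tool's x, y, z as a fraction of full scale, a list of three; "jaw": the opening, from 0 (shut) to 1 (fully open). A call has 1 to 8 rows; each row is the pose to reach, as a shift and turn from the pose commanded when the call began, along the tool's axes at that moment, turning the shorter way round; what a row does not reach only later rows make up. Full scale, the value 1, is 0.15 m for a shift and 2 pi rad for a turn. A row lasts 1/8 s, in which the tool goes at most 62.5 mm and 10.7 degrees, less where a joint would pass 70% of its speed; a pose out of reach is approached as far as the arm can. A call with a number of a shift or a turn outside -1 to 1 is refused whole. A call with a gripper value outside its range is refused whole. The fingers move at their own pace and stop on an object; FORCE is the grip in N (left out, the last holds). Time passes only in rows, so rows that repeat a pose let the fingers close. It gives the time, the measured TCP pose, the force, the opening and the grip force at its end, in the units of the state.
- r.read_state(): the state, without advancing time (a new reading comes with each control period).
- camera(name): name is "side" or "top"; returns a dict with "image" (400x640x3 uint8, red, green, blue), "z_map" (400x640 float32, m along the optical axis (not along the pixel's ray), 0 where there is no reading), "mtx" (3x3 intrinsics, pixels), "T" (4x4, takes a point from camera to world coordinates). Camera axes: x right, y down, z forward; pixel columns grow to the right and rows downward; lengths in m; the calibration is good to about 2 mm. A picture is of the moment at which its call begins.
- r.close_job(): hands the job in; it is judged then, once.
The state is a dict: "time": time; "joint_positions": joint angles; "joint_vel": joint speeds; "joint_torque": joint torques, N m; "ee_pos": TCP position; "eef_rot": TCP orientation; "ft_force": force on the tool from outside, world axes, zero at the start; "torque": the same for the moment, N m; "width": finger opening in m; "grip_force": force on a finger pad.
Only numpy, scipy, OpenCV 4.12 (cv2) and the standard library are available. Lean on these libraries where they do the work, as an engineer would, in place of code of your own. Each camera call takes 0.05 s, during which the arm holds its last target. There are 200 camera calls.

## Working session

There is one attempt and no reset: what is moved stays moved. The work goes in short steps, Python scripts to look and compute and a shell command to move; the robot and the scene stay as the last step left them, time stands still between calls to the robot, and variables do not carry over. Pictures are saved under pics/ and viewed, at most 10 in all, crops included, and the job is handed in when it is done.

```bash
mkdir -p pics
python3 - <<'E'
from bench import r,camera
import cv2,numpy as np
for n in("side","top"):
    c=camera(n);cv2.imwrite(f"pics/{n}0.png",c["image"][:,:,::-1]);np.savez(f"{n}0.npz",**c);print(n,c["mtx"].tolist(),c["T"].round(3).tolist())
s=r.read_state();print(s,r.pinch_z)
E
```

```text
side [[420.3075524754693, 0.0, 315.3750869400987], [0.0, 420.3075524754693, 202.25178911372345], [0.0, 0.0, 1.0]] [[0.814, -0.364, 0.452, 0.006], [-0.58, -0.524, 0.623, -0.953], [0.01, -0.77, -0.638, 0.847], [0.0, 0.0, 0.0, 1.0]]
top [[377.0955918747369, 0.0, 322.26036882506554], [0.0, 377.0955918747369, 199.5799909565235], [0.0, 0.0, 1.0]] [[-0.138, -0.961, 0.238, 0.268], [-0.99, 0.134, -0.033, -0.196], [-0.0, -0.241, -0.971, 1.233], [0.0, 0.0, 0.0, 1.0]]
{'time': 0.1, 'joint_positions': array([-1.26360059,  0.3328414 , -0.06471917,  1.46083274,  0.02159593,
        1.34989331, -0.08848016]), 'joint_vel': array([-1.98188907e-05, -1.64709105e-03,  9.98813023e-04, -2.58815562e-03,
       -1.93147600e-03, -6.65009120e-04,  5.67493735e-04]), 'joint_torque': array([ 1.42610814e-03, -6.24541640e+01,  2.44032266e-02, -3.90720892e+01,
       -6.13883394e-02,  3.65154399e-02,  6.53627058e-05]), 'ee_pos': array([0.20228778, 0.59100352, 0.22182485]), 'eef_rot': array([ 1.64124047e-01,  9.86439500e-01, -6.34418362e-04, -8.24007752e-05]), 'ft_force': array([-0.25094615,  0.00513875,  1.34602057]), 'torque': array([ 0.03946398, -0.03189206,  0.01323873]), 'grip_force': 0.0, 'width': 0.08688320425495881} 0.0187
```

View pics/side0.png

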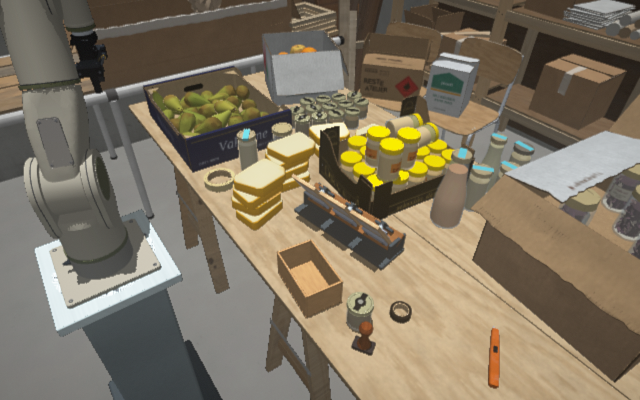

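View pics/top0.png

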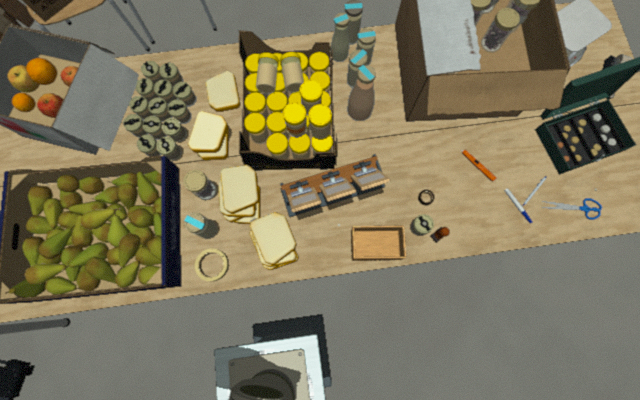

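The rack is at about (333,185) in the top view and (350,222) in the side view. The box is at (377,243) top and (308,278) side. Next I'll crop both and check depth.

```bash
cat > h.py <<'E'
import numpy as np,cv2
def pts(c):
    v,u=np.mgrid[:400,:640];z=c["z_map"];K=c["mtx"]
    P=np.stack([(u-K[0,2])*z/K[0,0],(v-K[1,2])*z/K[1,1],z],-1)
    return P@c["T"][:3,:3].T+c["T"][:3,3]
def at(c,u,v,h):
    K=c["mtx"];d=c["T"][:3,:3]@[(u-K[0,2])/K[0,0],(v-K[1,2])/K[1,1],1];o=c["T"][:3,3]
    return o+d*(h-o[2])/d[2]
E
python3 - <<'E'
import numpy as np,cv2
from h import *
t=dict(np.load("top0.npz"));s=dict(np.load("side0.npz"))
a=cv2.resize(t["image"][145:270,270:460,::-1],None,fx=4,fy=4,interpolation=2)
b=cv2.resize(s["image"][165:345,270:420,::-1],None,fx=3.3,fy=3.3,interpolation=2)
cv2.imwrite("pics/tc.png",a);cv2.imwrite("pics/sc.png",b)
P=pts(t)
for (u,v) in [(377,243),(352,228),(403,227),(404,258),(352,260),(333,185),(300,196),(368,172),(380,160),(423,225),(441,234),(426,197),(333,140)]:
    print((u,v),P[v,u].round(3))
E
```

```text
(377, 243) [ 0.401 -0.394  0.008]
(352, 228) [ 0.453 -0.316  0.059]
(403, 227) [ 0.431 -0.471  0.079]
(404, 258) [ 0.337 -0.459  0.066]
(352, 260) [ 0.358 -0.305  0.008]
(333, 185) [ 0.592 -0.275  0.088]
(300, 196) [ 0.57  -0.168  0.092]
(368, 172) [ 0.618 -0.391  0.091]
(380, 160) [ 0.683 -0.455  0.002]
(423, 225) [ 0.428 -0.533  0.08 ]
(441, 234) [ 0.393 -0.584  0.076]
(426, 197) [ 0.531 -0.584  0.005]
(333, 140) [ 0.749 -0.299  0.073]
```

View pics/tc.png

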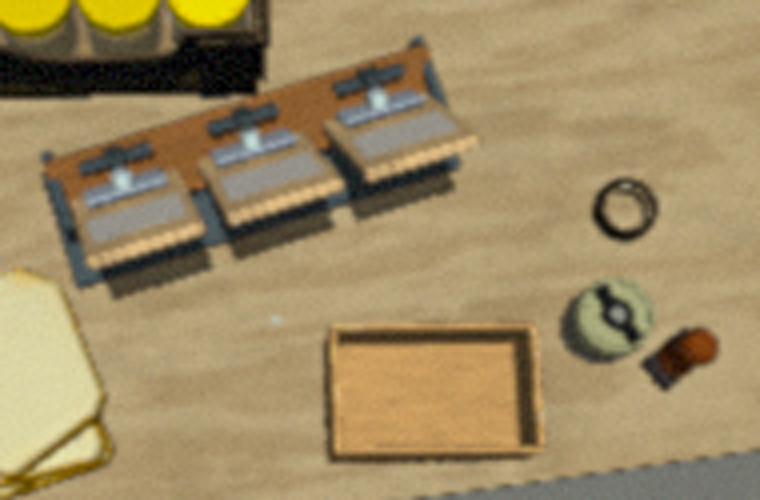

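View pics/sc.png

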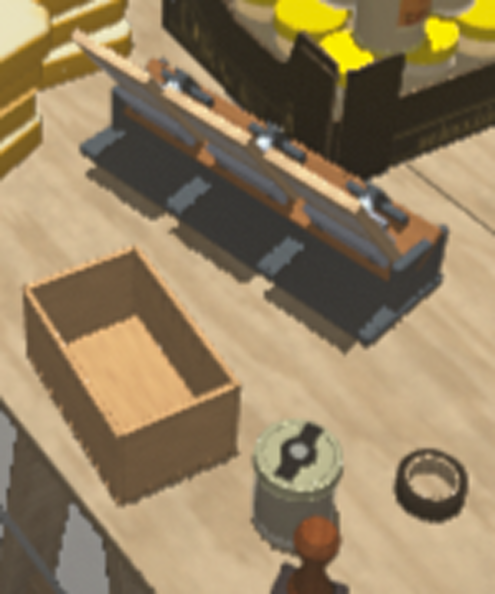

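The crops show three cards leaning towards the robot, with top edges near crop pixels (150,245), (280,202) and (420,155). The box is nearly axis-aligned, and the jar and stamp are to its right (crop (612,320)). Next I'll fit the cards' faces and the box.

Run:
```python
import numpy as np,cv2
from h import *
t=dict(np.load("top0.npz"));P=pts(t)
# depth noise check on the table
print("table",P[205:225,450:470,2].mean(),P[205:225,450:470,2].std())
roi=np.zeros((400,640),bool);roi[155:225,278:395]=1
m=roi&(P[...,2]>.095)&(P[...,2]<.18)
n,l,st,ce=cv2.connectedComponentsWithStats(m.astype(np.uint8),connectivity=4)
Q=P[m&(P[...,2]>.142)];
x,y=Q[:,0],Q[:,1];k=np.polyfit(y,x,1);print("top edge yaw deg",np.degrees(np.arctan(k[0])),len(Q),"zmax",np.percentile(Q[:,2],[50,95,99]))
for i in range(1,n):
    if st[i,4]<40: continue
    q=P[l==i];c=q.mean(0);A=np.c_[q[:,:2],np.ones(len(q))];w=np.linalg.svd(q-c)[2][2];w*=np.sign(w[2])
    print(i,st[i],c.round(3),"normal",w.round(3),"tilt",np.degrees(np.arccos(w[2])).round(1),"yaw",np.degrees(np.arctan2(w[1],w[0])).round(1),"zr",np.percentile(q[:,2],[1,99]).round(3),"rms",np.std((q-c)@w).round(4))
# box rim
s=dict(np.load("side0.npz"))
m=np.zeros((400,640),bool);m[220:268,345:410]=1;m&=(P[...,2]>.068)&(P[...,2]<.09)
b=P[m][:,:2].astype(np.float32);print("box",cv2.minAreaRect(b*1000),len(b))
def corners(c,L,h): return [at(c,u,v,h)[:2].round(3).tolist() for u,v in L]
print("top corners",corners(t,[(270+332/4,145+325/4),(270+539/4,145+326/4),(270+543/4,145+453/4),(270+331/4,145+456/4)],.08))
print("side corners",corners(s,[(270+x/3.3,165+y/3.3) for x,y in [(135,250),(238,385),(122,434),(26,290)]],.08))
print("card top corners (h .156)",corners(t,[(270+x/4-.4,145+y/4-.4) for x,y in [(88,262),(205,238),(230,220),(345,190),(367,178),(476,144)]],.1556))
```

```text
table 0.006916903067243067 0.08691232445000334
top edge yaw deg -12.490880364263901 588 zmax [0.15399169 0.15951427 0.16101478]
1 [307 155  31   6 129] [ 0.678 -0.256  0.115] normal [ 0.988 -0.148  0.046] tilt 87.4 yaw -8.5 zr [0.095 0.14 ] rms 0.0023
10 [355 172  35  18 357] [ 0.577 -0.391  0.135] normal [0.775 0.149 0.615] tilt 52.1 yaw 10.9 zr [0.097 0.16 ] rms 0.0022
12 [322 182  34  19 360] [ 0.557 -0.286  0.135] normal [0.773 0.142 0.618] tilt 51.8 yaw 10.4 zr [0.097 0.16 ] rms 0.0022
13 [290 192  32  20 362] [ 0.539 -0.181  0.135] normal [0.775 0.137 0.617] tilt 51.9 yaw 10.0 zr [0.096 0.161] rms 0.0022
15 [278 213  11  12  97] [ 0.491 -0.108  0.151] normal [ 0.118 -0.207  0.971] tilt 13.8 yaw -60.4 zr [0.144 0.156] rms 0.0027
box ((395.9265441894531, -388.6351623535156), (159.14950561523438, 99.23129272460938), 82.25667572021484) 332
top corners [[0.454, -0.318], [0.431, -0.476], [0.335, -0.461], [0.355, -0.301]]
side corners [[0.45, -0.323], [0.432, -0.475], [0.341, -0.463], [0.358, -0.311]]
card top corners (h .156) [[0.514, -0.14], [0.52, -0.227], [0.531, -0.247], [0.542, -0.334], [0.549, -0.352], [0.563, -0.437]]
```

```bash
cat >> h.py <<'E'
from scipy.spatial.transform import Rotation as Rn
YAW=np.radians(10.3);X=np.array([np.cos(YAW),np.sin(YAW),0]);Y=np.array([-np.sin(YAW),np.cos(YAW),0]);Z=np.array([0,0,1.])
a=np.radians(35);CZ=-np.sin(a)*X+np.cos(a)*Z;CN=np.cos(a)*X+np.sin(a)*Z
def Rtool(z,y): return Rn.from_matrix(np.c_[np.cross(y,z),y,z])
def go(s,p,R):
    """needed dp and rotation, in the units of the moves"""
    R0=Rn.from_quat(s["eef_rot"]);d=R0.inv().apply(np.array(p)-s["ee_pos"])/.15;w=(R0.inv()*R).as_rotvec()
    print("dp",d.round(3),"rot",(w/2/np.pi).round(4),"deg",np.degrees(np.linalg.norm(w)).round(1))
E
python3 - <<'E'
from h import *
from bench import r
s=r.read_state();R0=Rn.from_quat(s["eef_rot"]);print(R0.as_matrix().round(3).tolist())
t=dict(np.load("top0.npz"));P=pts(t)
for k,(u,v,w,h) in dict(left=(290,192,32,20),mid=(322,182,34,19),right=(355,172,35,18)).items():
    q=P[v:v+h,u:u+w].reshape(-1,3);q=q[(q[:,2]>.1)&(q[:,2]<.148)]
    d=q@CN;q=q[abs(d-np.median(d))<.004]
    n=np.median(q@CN)-.005; y=np.percentile(q@Y,[1,99]);
    yc=y.mean();# point on midplane at z=.045
    f=Y*yc+Z*.045; f=f+X*((n-f@CN)/(X@CN))
    print(k,len(q),"foot",f.round(4),"width",np.ptp(y).round(3),"top",(f+.135*CZ).round(3),"resid",np.std(q@CN-n).round(4), "slope",np.polyfit((q@CZ),(q@CN),1)[0].round(3))
# tall stuff near
for nm,b in dict(bread=(215,160,300,270)).items():
    q=P[b[1]:b[3],b[0]:b[2]].reshape(-1,3);q=q[(q[:,2]>.03)&(q[:,1]>-.13)];print(np.percentile(q,[1,50,99],axis=0).round(3))
for tg in (CN,-CN):
    R=Rtool(-CZ,tg);print((R0.inv()*R).as_rotvec(degrees=True).round(1))
E
```

```text
[[-0.946, 0.324, -0.0], [0.324, 0.946, -0.001], [-0.0, -0.001, -1.0]]
left 199 foot [ 0.5964 -0.17    0.045 ] width 0.087 top [ 0.52  -0.184  0.156] resid 0.0008 slope -0.005
mid 205 foot [ 0.6153 -0.2759  0.045 ] width 0.087 top [ 0.539 -0.29   0.156] resid 0.0009 slope -0.007
right 207 foot [ 0.6343 -0.3819  0.045 ] width 0.088 top [ 0.558 -0.396  0.156] resid 0.0008 slope -0.009
[[ 0.368 -0.128  0.034]
 [ 0.538 -0.033  0.148]
 [ 0.705  0.076  0.157]]
[-31.7 -18.5  58.8]
[  21.2  -36.3 -114.8]
```

```bash
python3 -m pendant '[{"dp":[-1,-0.12,-0.9],"rotation":[0,0,0.039],"jaw":0.5},{"dp":[-1,-0.12,-0.9],"rotation":[0,0,0.039],"jaw":0.5},{"dp":[-1,-0.12,-0.9],"rotation":[0,0,0.039],"jaw":0.5},{"dp":[-1,-0.12,-0.9],"rotation":[0,0,0.039],"jaw":0.5}]'
python3 -m pendant '[{"dp":[-1,-0.12,0],"rotation":[0,0,0.039],"jaw":0.5},{"dp":[-1,-0.12,0],"rotation":[0,0,0.039],"jaw":0.5},{"dp":[-1,-0.12,0],"rotation":[0,0,0.039],"jaw":0.5}]'
python3 -m pendant '[{"dp":[-1,-0.12,0],"rotation":[0,0,0.039],"jaw":0.5},{"dp":[-1,-0.12,0],"rotation":[0,0,0.039],"jaw":0.5},{"dp":[-1,-0.12,0],"rotation":[0,0,0.039],"jaw":0.5}]'
python3 -m pendant '[{"dp":[-1,-0.12,0],"rotation":[0,0,0.039],"jaw":0.5},{"dp":[-1,-0.12,0],"rotation":[0,0,0.039],"jaw":0.5},{"dp":[-1,-0.12,0],"rotation":[0,0,0.039],"jaw":0.5}]'
python3 - <<'E'
from h import *
from bench import r
s=r.read_state();print(s["ee_pos"],s["joint_positions"].round(2))
go(s,[.52,-.10,.33],Rtool(-CZ,CN))
E
```

```text
time: 0.6
ee_pos: [0.3423, 0.5241, 0.3604]
eef_rot: [0.286, 0.958, 0.002, 0.001]
ft_force: [-0.8, 0.9, -0.9]
width: 0.0552
grip_force: 0.0
time: 0.98
ee_pos: [0.457, 0.4262, 0.3566]
eef_rot: [0.401, 0.916, -0.001, 0.0]
ft_force: [-1.0, 0.3, 0.0]
width: 0.0441
grip_force: 0.0
time: 1.35
ee_pos: [0.5453, 0.3037, 0.3566]
eef_rot: [0.51, 0.86, -0.001, 0.0]
ft_force: [-0.6, -0.6, -0.2]
width: 0.0435
grip_force: 0.0
time: 1.72
ee_pos: [0.6014, 0.1635, 0.3566]
eef_rot: [0.611, 0.792, -0.001, 0.0]
ft_force: [-0.2, 1.4, 0.4]
width: 0.0434
grip_force: 0.0
[0.60137303 0.16348417 0.35664256] [-0.62  0.31  0.38  1.24 -0.11  1.61 -0.  ]
dp [-1.562 -0.969  0.181] rot [-0.0974 -0.0035  0.0118] deg 35.3
```

```bash
python3 -m pendant '[{"dp":[-1,-0.6,0.1],"rotation":[-0.0974,-0.0035,0.0118],"jaw":0.5},{"dp":[-1,-0.6,0.1],"rotation":[-0.0974,-0.0035,0.0118],"jaw":0.5},{"dp":[-1,-0.6,0.1],"rotation":[-0.0974,-0.0035,0.0118],"jaw":0.5},{"dp":[-1,-0.6,0.1],"rotation":[-0.0974,-0.0035,0.0118],"jaw":0.5}]'
python3 - <<'E'
from h import *
from bench import r
s=r.read_state();print(s["ee_pos"],s["joint_positions"].round(2))
R=Rtool(-CZ,CN)
f=np.array([.6153,-.2759,.045]);go(s,f+.19*CZ,R);go(s,f+.101*CZ,R)
E
```

```text
time: 2.22
ee_pos: [0.5509, -0.0037, 0.3416]
eef_rot: [0.61, 0.732, 0.234, 0.193]
ft_force: [0.1, 0.7, -0.1]
width: 0.0439
grip_force: 0.0
[ 0.55087853 -0.00374955  0.34160213] [-0.55 -0.39  0.41  2.02  0.15  0.87 -0.  ]
dp [-1.864 -1.055  0.396] rot [ 0.001  -0.0006 -0.0001] deg 0.4
dp [-1.866 -1.058  0.99 ] rot [ 0.001  -0.0006 -0.0001] deg 0.4
```

```bash
python3 -m pendant '[{"dp":[-0.95,-0.55,0],"rotation":[0.001,-0.0006,0],"jaw":0.5},{"dp":[-0.95,-0.55,0],"rotation":[0.001,-0.0006,0],"jaw":0.5},{"dp":[-0.95,-0.55,0],"rotation":[0.001,-0.0006,0],"jaw":0.5}]'
python3 -m pendant '[{"dp":[-0.9,-0.5,0.3],"rotation":[0,0,0],"jaw":0.5},{"dp":[-0.9,-0.5,0.3],"rotation":[0,0,0],"jaw":0.5},{"dp":[-0.9,-0.5,0.3],"rotation":[0,0,0],"jaw":0.5},{"dp":[-0.9,-0.5,0.3],"rotation":[0,0,0],"jaw":0.5}]'
python3 - <<'E'
from h import *
from bench import r,camera
s=r.read_state();print(s["ee_pos"],s["joint_positions"].round(2),s["ft_force"])
R=Rtool(-CZ,CN)
f=np.array([.6153,-.2759,.045]);go(s,f+.19*CZ,R);go(s,f+.101*CZ,R)
c=camera("side");cv2.imwrite("pics/s1.png",cv2.resize(c["image"][100:300,200:470,::-1],None,fx=2.9,fy=2.9))
E
```

```text
time: 2.6
ee_pos: [0.511, -0.1547, 0.2934]
eef_rot: [0.611, 0.734, 0.229, 0.191]
ft_force: [0.5, 0.2, -0.2]
width: 0.0437
grip_force: 0.0
time: 3.1
ee_pos: [0.5004, -0.2938, 0.2137]
eef_rot: [0.612, 0.733, 0.229, 0.19]
ft_force: [0.8, -0.2, 1.0]
width: 0.0437
grip_force: 0.0
[ 0.50039155 -0.29383161  0.2136892 ] [-0.76 -0.43  1.3   2.04 -0.    0.77  0.79] [ 0.8365921  -0.24884743  1.02973051]
dp [-0.019 -0.009  0.099] rot [-0.001  -0.0001 -0.    ] deg 0.4
dp [-0.02  -0.006  0.692] rot [-0.001  -0.0001 -0.    ] deg 0.4
```

View pics/s1.png

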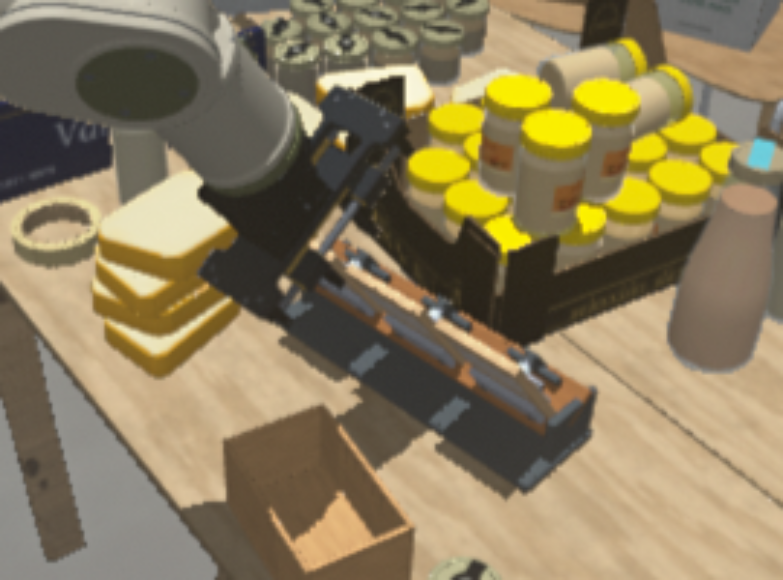

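```bash
python3 -m pendant '[{"dp":[-0.02,-0.006,0.2],"rotation":[-0.001,0,0],"jaw":0.5},{"dp":[-0.02,-0.006,0.4],"rotation":[-0.001,0,0],"jaw":0.5},{"dp":[-0.02,-0.006,0.55],"rotation":[-0.001,0,0],"jaw":0.5},{"dp":[-0.02,-0.006,0.69],"rotation":[-0.001,0,0],"jaw":0.5},{"dp":[-0.02,-0.006,0.69],"rotation":[-0.001,0,0],"jaw":0.5}]'
python3 - <<'E'
from h import *
from bench import r,camera
s=r.read_state();print(s["ee_pos"],s["joint_positions"].round(2),s["ft_force"])
R=Rtool(-CZ,CN)
f=np.array([.6153,-.2759,.045]);go(s,f+.101*CZ,R)
E
```

```text
time: 3.78
ee_pos: [0.5239, -0.2522, 0.1627]
eef_rot: [0.612, 0.73, 0.223, 0.206]
ft_force: [-1.1, -0.5, 1.1]
width: 0.0435
grip_force: 0.0
[ 0.52392965 -0.25218136  0.16265013] [-0.91 -0.5   1.33  2.15  0.22  0.59  0.55] [-1.08690964 -0.51157835  1.06081981]
dp [-0.255  0.015  0.305] rot [0.0009 0.0048 0.001 ] deg 1.8
```

The arm stopped against the limits of joints 2 and 3, so it is in a poor elbow configuration. I'll fit a kinematic model to the readings so far to choose a better one.

```bash
cat > k.py <<'E'
import numpy as np,itertools
from scipy.spatial.transform import Rotation as Rn
from scipy.optimize import least_squares
rz=lambda t:Rn.from_euler('z',t);ry=lambda t:Rn.from_euler('y',t)
LO=np.array([-2.6,-.5,-1.47,.16,-1.27,.06,-2.6]);HI=np.array([2.6,2.12,1.34,2.42,4.41,2.06,2.6])
def fk(j,p,sg):
    d,L1,a,L2,b,L3,o7,e,g=p
    R=rz(sg[0]*j[0])*ry(j[1]);x=np.array([0,0,d])+rz(sg[0]*j[0]).apply([g,0,0])+R.apply([a,0,L1]);R=R*rz(sg[1]*j[2])*ry(j[3])
    x=x+R.apply([e,0,L2]);R=R*rz(sg[2]*j[4])*ry(j[5]);x=x+R.apply([b,0,L3]);return x,R*rz(sg[3]*j[6]+o7)
D=[([-1.2636,.33284,-.06472,1.46083,.0216,1.34989,-.08848],[.20229,.591,.22182],[.16412,.98644,-.00063,-.00008]),
([-.62,.31,.38,1.24,-.11,1.61,0],[.60137,.16348,.35664],[.611,.792,-.001,0]),
([-.55,-.39,.41,2.02,.15,.87,0],[.55088,-.00375,.3416],[.61,.732,.234,.193]),
([-.76,-.43,1.3,2.04,0,.77,.79],[.50039,-.29383,.21369],[.612,.733,.229,.19]),
([-.91,-.5,1.33,2.15,.22,.59,.55],[.52393,-.25218,.16265],[.612,.73,.223,.206])]
def res(p,sg):
    o=[]
    for j,x,q in D:
        X,R=fk(j,p,sg);o+=list((X-x)*10)+list((R.inv()*Rn.from_quat(q)).as_rotvec())
    return np.r_[o,0.01*(p[[2,4,7,8]])]
def fit():
    best=None
    for sg in itertools.product((1,-1),repeat=4):
        for o7 in (0,np.pi/2,np.pi,-np.pi/2):
            f=least_squares(res,[.3,.4,0,.4,0,.3,o7,0,0],args=(sg,))
            if best is None or f.cost<best[0].cost: best=(f,sg)
    return best
E
python3 - <<'E'
from k import *
f,sg=fit();print(f.cost,sg,f.x.round(3));print(res(f.x,sg)[:30].reshape(-1,6).round(3))
E
```

```text
0.18466232770827823 (-1, -1, -1, -1) [ 0.353  0.545 -0.018  0.555  0.018  0.449  1.572  0.089 -0.053]
[[-0.512  0.015 -0.058 -0.    -0.    -0.001]
 [ 0.03   0.211  0.066  0.004  0.002  0.003]
 [-0.13   0.156 -0.049 -0.003  0.001 -0.002]
 [ 0.056 -0.022  0.009 -0.     0.004 -0.001]
 [ 0.057 -0.048  0.032  0.011  0.002  0.001]]
```

```bash
cat >> k.py <<'E'
SG=(-1,-1,-1,-1)
def fk2(j,p):
    # g(x,z); link offsets 3-vector each
    R=rz(-j[0]);x=R.apply([p[0],p[1],p[2]]);R=R*ry(j[1]);x=x+R.apply([0,p[3],p[4]])
    R=R*rz(-j[2])*ry(j[3]);x=x+R.apply([0,p[5],p[6]]);R=R*rz(-j[4])*ry(j[5]);x=x+R.apply([p[7],p[8],p[9]]);return x,R*rz(-j[6]+np.pi/2)
def fit2():
    p0=np.array([.081,0,.317,0,.4,0,.4,0,0,.35])
    best=None
    for s in itertools.product((-.18,0,.18),repeat=3):
        q=p0.copy();q[1],q[3],q[5]=s
        f=least_squares(lambda p:np.r_[np.ravel([(fk2(j,p)[0]-x)*10 for j,x,_ in D]),.003*(p-q)],q)
        if best is None or f.cost<best.cost:best=f
    return best
E
python3 - <<'E'
from k import *
f=fit2();print(f.cost,f.x.round(3));print((f.fun[:15].reshape(5,3)*100).round(1),"mm")
E
```

```text
0.0019206317688364122 [ 0.001 -0.007  0.269 -0.007  0.451 -0.034  0.49   0.002  0.003  0.365]
[[-0.5  0.2 -0.1]
 [-0.4  0.9  1.1]
 [ 1.1 -1.2 -3. ]
 [-3.  -1.  -0.7]
 [ 2.3  1.   2.8]] mm
```

```bash
cat >> k.py <<'E'
PF=fit2().x
def ik(p,R,seeds=200,rng=np.random.default_rng(0)):
    out=[]
    for _ in range(seeds):
        j0=rng.uniform(LO,HI)
        f=least_squares(lambda j:np.r_[(fk2(j,PF)[0]-p)*5,(fk2(j,PF)[1].inv()*R).as_rotvec(),.0],j0,bounds=(LO,HI),xtol=1e-8,max_nfev=60)
        if f.cost<1e-5: out.append(f.x)
    return np.array(out)
E
python3 - <<'E'
from k import *
from h import *
F=dict(left=[.5964,-.17,.045],mid=[.6153,-.2759,.045],right=[.6343,-.3819,.045])
for k,f in F.items():
  for s in (.101,.16):
    for sgn in (1,-1):
        J=ik(np.array(f)+s*CZ,Rtool(-CZ,sgn*CN),60)
        if not len(J):print(k,s,sgn,"none");continue
        m=np.min(np.minimum(J-LO,HI-J),1);o=np.argsort(-m)[:3];print(k,s,sgn,len(J));print(np.c_[m[o],J[o]].round(2))
E
```

```text
left 0.101 1 34
[[ 0.25  1.67  0.1  -1.22  2.17 -0.58  0.51  1.1 ]
 [ 0.25  1.65  0.09 -1.2   2.17 -0.59  0.51  1.11]
 [ 0.24  1.36  0.05 -0.9   2.18 -0.67  0.52  1.17]]
left 0.101 -1 17
[[ 0.25  1.64  0.09 -1.19  2.17 -0.59  0.51 -2.03]
 [ 0.25  1.63  0.09 -1.18  2.17 -0.6   0.51 -2.02]
 [ 0.25  1.67  0.1  -1.22  2.17 -0.57  0.51 -2.04]]
left 0.16 1 34
[[ 0.24  1.88 -0.22 -1.23  2.18 -0.95  0.81  1.4 ]
 [ 0.24  1.82 -0.2  -1.18  2.18 -0.92  0.79  1.37]
 [ 0.23  1.17 -0.11 -0.61  2.19 -0.75  0.7   1.23]]
left 0.16 -1 13
[[ 0.24  1.78 -0.19 -1.15  2.18 -0.9   0.78 -1.78]
 [ 0.24  1.56 -0.14 -0.97  2.18 -0.83  0.74 -1.84]
 [ 0.24  1.48 -0.13 -0.9   2.18 -0.81  0.73 -1.86]]
mid 0.101 1 39
[[ 0.43  1.57  0.32 -1.03  1.99 -0.29  0.56  1.02]
 [ 0.43  1.54  0.31 -0.99  1.99 -0.33  0.56  1.05]
 [ 0.43  1.49  0.29 -0.93  1.99 -0.37  0.57  1.09]]
mid 0.101 -1 13
[[ 0.43  1.58  0.33 -1.04  1.99 -0.28  0.56 -2.13]
 [ 0.43  1.48  0.29 -0.92  1.99 -0.38  0.57 -2.05]
 [ 0.41  1.09  0.2  -0.47  2.01 -0.62  0.61 -1.86]]
mid 0.16 1 33
[[ 0.42  1.55  0.14 -0.89  2.   -0.54  0.72  1.22]
 [ 0.42  1.4   0
[... 239 characters left out ...]
65  0.74 -1.84]]
right 0.101 1 34
[[ 0.64  1.12  0.38 -0.4   1.78 -0.54  0.71  1.31]
 [ 0.64  1.1   0.38 -0.39  1.78 -0.55  0.71  1.31]
 [ 0.64  1.18  0.39 -0.48  1.78 -0.49  0.7   1.27]]
right 0.101 -1 21
[[ 0.63  0.96  0.36 -0.21  1.79 -0.64  0.73 -1.76]
 [ 0.63  1.25  0.41 -0.57  1.78 -0.43  0.69 -1.91]
 [ 0.61  1.35  0.43 -0.7   1.77 -0.34  0.67 -1.98]]
right 0.16 1 29
[[ 0.64  1.3   0.31 -0.55  1.78 -0.48  0.8   1.27]
 [ 0.63  1.53  0.37 -0.84  1.77 -0.31  0.77  1.15]
 [ 0.63  1.07  0.28 -0.28  1.79 -0.6   0.82  1.35]]
right 0.16 -1 15
[[ 0.64  1.25  0.3  -0.49  1.78 -0.51  0.8  -1.85]
 [ 0.63  1.5   0.36 -0.79  1.77 -0.34  0.78 -1.97]
 [ 0.54  0.76  0.26  0.08  1.8  -0.73  0.87 -1.7 ]]
```

```bash
cat > sim.py <<'E'
from k import *
def err(j,p,R):
    x,Q=fk2(j,PF);return np.r_[p-x,Q.apply((Q.inv()*R).as_rotvec())]
def jac(j):
    x,Q=fk2(j,PF);J=np.zeros((6,7))
    for i in range(7):
        k=j.copy();k[i]+=1e-5;y,S=fk2(k,PF);J[:3,i]=(y-x)/1e-5;J[3:,i]=(S*Q.inv()).as_rotvec()/1e-5
    return J
def sim(j,p,R,k0=0,n=60,center=None):
    x0,Q0=fk2(j,PF);w=(Q0.inv()*R).as_rotvec()
    for i in range(1,n+1):
        t=i/n;e=err(j,x0+(p-x0)*t,Q0*Rn.from_rotvec(w*t));J=jac(j)
        P=J.T@np.linalg.inv(J@J.T+1e-5*np.eye(6))
        dj=P@e
        if center is not None: dj=dj+k0*(np.eye(7)-P@J)@(center-j)
        j=np.clip(j+dj,LO,HI)
    return j
E
python3 - <<'E'
from sim import *
mid=(LO+HI)/2
for name,k0,c in (("pinv",0,None),("mid.02",.02,mid),("start",.02,np.array(D[0][0]))):
    j=np.array(D[0][0])
    for step in ([-1,-.12,-.9],)+([-1,-.12,0],)*3:
        x,Q=fk2(j,PF);j=sim(j,x+Q.apply(step)*.15,Q*Rn.from_rotvec([0,0,.039*2*np.pi]),k0,20,c)
    print(name,j.round(2),"real -.62 .31 .38 1.24 -.11 1.61 0")
    for i in (2,3,4):
        j=sim(j,np.array(D[i][1]),Rn.from_quat(D[i][2]),k0,30,c);print("   ",j.round(2),D[i][0])
E
```

```text
pinv [-0.62  0.31  0.37  1.24 -0.11  1.61 -0.01] real -.62 .31 .38 1.24 -.11 1.61 0
    [-0.55 -0.39  0.4   2.02  0.15  0.87 -0.  ] [-0.55, -0.39, 0.41, 2.02, 0.15, 0.87, 0]
    [-0.8  -0.48  1.3   2.03  0.08  0.78  0.72] [-0.76, -0.43, 1.3, 2.04, 0, 0.77, 0.79]
    [-0.89 -0.42  1.34  2.15  0.07  0.58  0.67] [-0.91, -0.5, 1.33, 2.15, 0.22, 0.59, 0.55]
mid.02 [-0.12  0.31 -0.31  1.22  0.1   1.63 -0.15] real -.62 .31 .38 1.24 -.11 1.61 0
    [ 0.03 -0.32 -0.03  2.01 -0.15  0.85  0.25] [-0.55, -0.39, 0.41, 2.02, 0.15, 0.87, 0]
    [-0.09 -0.04  0.83  2.03 -0.61  0.84  1.27] [-0.76, -0.43, 1.3, 2.04, 0, 0.77, 0.79]
    [ 0.04 -0.01  0.59  2.14 -0.69  0.65  1.29] [-0.91, -0.5, 1.33, 2.15, 0.22, 0.59, 0.55]
start [-0.61  0.31  0.37  1.24 -0.11  1.61 -0.01] real -.62 .31 .38 1.24 -.11 1.61 0
    [-0.58 -0.4   0.43  2.02  0.17  0.88 -0.02] [-0.55, -0.39, 0.41, 2.02, 0.15, 0.87, 0]
    [-0.82 -0.5   1.3   2.03  0.15  0.79  0.66] [-0.76, -0.43, 1.3, 2.04, 0, 0.77, 0.79]
    [-0.92 -0.49  1.34  2.15  0.21  0.6   0.55] [-0.91, -0.5, 1.33, 2.15, 0.22, 0.59, 0.55]
```

```bash
cat > plan.py <<'E'
from sim import *
from h import *
from bench import r
F=dict(left=np.array([.5964,-.17,.045]),mid=np.array([.6153,-.2759,.045]),right=np.array([.6343,-.3819,.045]))
RC=Rtool(-CZ,CN)
def wp(rad,ang,z,yo,tilt):
    u=np.array([np.cos(ang+yo),np.sin(ang+yo),0]);t=np.array([np.sin(tilt),0,0])
    zt=u*np.sin(tilt)-Z*np.cos(tilt);yt=u*np.cos(tilt)+Z*np.sin(tilt)
    return np.array([rad*np.cos(ang),rad*np.sin(ang),z]),Rtool(zt,yt)
E
cat > srch.py <<'E'
from plan import *
mar=lambda j:np.min(np.minimum(j-LO,HI-j))
rng=np.random.default_rng(1);j0=r.read_state()["joint_positions"];best=(-1,)
import time;t0=time.time()
x0,Q0=fk2(j0,PF);ja=sim(j0,x0+.10*CZ+.05*Z,Q0,n=15)
while time.time()-t0<240:
    W=[(rng.uniform(.5,.8),rng.uniform(-1.5,.2),rng.uniform(.35,.5),rng.uniform(-1.2,1.2),rng.uniform(0,.6)) for _ in range(rng.integers(1,3))]
    j=ja;ok=True
    for w in W:
        p,R=wp(*w);j=sim(j,p,R,n=15)
        if np.linalg.norm(err(j,p,R))>.02 or mar(j)<.03: ok=False;break
    if not ok: continue
    ms=[];js=[]
    for k,s,n in (("right",.19,15),("right",.101,8),("right",.19,8),("mid",.19,8),("mid",.101,8),("mid",.19,8),("left",.19,8),("left",.101,8)):
        j=sim(j,F[k]+s*CZ,RC,n=n);js.append(j)
        e=np.linalg.norm(err(j,F[k]+s*CZ,RC));ms.append(mar(j) if e<.01 else -1)
        if ms[-1]<best[0]: break
    if min(ms)>best[0] and len(ms)==8: best=(min(ms),W,ms,js);print(round(best[0],3),np.round(W,2).tolist(),np.round(ms,2))
print(np.round(best[3],2))
E
python3 srch.py
```

```text
0.192 [[0.79, -1.25, 0.49, -0.45, 0.25]] [0.34 0.19 0.35 0.38 0.3  0.38 0.2  0.19]
0.203 [[0.75, -0.8, 0.43, -1.13, 0.45], [0.66, -0.94, 0.47, -0.47, 0.27]] [0.46 0.34 0.46 0.39 0.39 0.39 0.21 0.2 ]
0.206 [[0.62, -0.46, 0.39, -0.96, 0.29], [0.69, -0.85, 0.5, -0.23, 0.18]] [0.49 0.39 0.49 0.39 0.39 0.39 0.21 0.21]
0.207 [[0.73, -1.42, 0.49, -0.7, 0.29], [0.78, -1.07, 0.38, 1.17, 0.54]] [0.5  0.4  0.5  0.39 0.39 0.39 0.21 0.21]
0.208 [[0.52, -1.3, 0.36, 0.01, 0.54], [0.65, -0.93, 0.48, -0.62, 0.33]] [0.5  0.41 0.51 0.39 0.39 0.39 0.21 0.21]
0.213 [[0.53, -0.73, 0.49, -1.07, 0.27], [0.72, -0.68, 0.48, -0.23, 0.18]] [0.55 0.47 0.55 0.4  0.4  0.4  0.22 0.21]
0.216 [[0.51, -0.32, 0.4, -1.02, 0.42], [0.71, -0.44, 0.4, -0.9, 0.12]] [0.57 0.52 0.58 0.4  0.4  0.4  0.22 0.22]
0.229 [[0.76, -1.29, 0.41, 0.08, 0.05]] [0.63 0.64 0.64 0.41 0.41 0.41 0.23 0.23]
[[ 1.15  0.24 -0.33  1.79 -0.58  0.87  1.34]
 [ 1.08  0.37 -0.35  1.78 -0.57  0.71  1.33]
 [ 1.15  0.24 -0.33  1.78 -0.58  0.88  1.34]
 [ 1.12  0.04 -0.39  2.01 -0.65  0.81  1.3 ]
 [ 1.05  0.2  -0.43  2.01 -0.64  0.61  1.29]
 [ 1.12  0.04 -0.39  2.01 -0.65  0.81  1.3 ]
 [ 1.06 -0.17 -0.46  2.19 -0.73  0.78  1.21]
 [ 1.    0.03 -0.54  2.19 -0.71  0.53  1.2 ]]
```

```bash
python3 -m pendant '[{"dp":[0,0.2,-0.95],"rotation":[0,0,0],"jaw":0.5},{"dp":[0,0.2,-0.95],"rotation":[0,0,0],"jaw":0.5},{"dp":[0,0.2,-0.95],"rotation":[0,0,0],"jaw":0.5}]'
python3 - <<'E'
from plan import *
s=r.read_state();print(s["ee_pos"],s["joint_positions"].round(2))
p,R=wp(.76,-1.29,.41,.08,.05);print(p);go(s,p,R)
j=sim(s["joint_positions"],p,R);print(j.round(2));print(sim(j,F["right"]+.19*CZ,RC).round(2))
E
```

```text
time: 4.15
ee_pos: [0.4656, -0.2604, 0.2994]
eef_rot: [0.612, 0.729, 0.223, 0.208]
ft_force: [1.2, -0.6, 0.0]
width: 0.0436
grip_force: 0.0
[ 0.46564137 -0.2603876   0.29944241] [-0.4  -0.5   0.85  2.04  0.04  0.91  0.64]
[ 0.21061187 -0.73023465  0.41      ]
dp [-2.833 -1.405 -1.802] rot [ 0.079  -0.0689  0.2106] deg 84.7
[ 0.89  0.82  1.13  0.65 -0.8   1.89  0.3 ]
[ 0.15  0.3   0.84  1.82 -0.94  1.03  1.58]
```

```bash
sed -i 's/^x0,Q0.*/ja=j0/; s/<240/<200/' srch.py; python3 srch.py
```

```text
0.195 [[0.79, -1.25, 0.49, -0.45, 0.25]] [0.37 0.23 0.38 0.38 0.33 0.38 0.2  0.2 ]
0.206 [[0.75, -0.8, 0.43, -1.13, 0.45], [0.66, -0.94, 0.47, -0.47, 0.27]] [0.49 0.39 0.49 0.39 0.39 0.39 0.21 0.21]
0.209 [[0.62, -0.46, 0.39, -0.96, 0.29], [0.69, -0.85, 0.5, -0.23, 0.18]] [0.52 0.43 0.52 0.4  0.39 0.4  0.21 0.21]
0.21 [[0.68, -1.43, 0.36, -0.7, 0.6], [0.72, -0.02, 0.36, 0.44, 0.26]] [0.53 0.44 0.53 0.4  0.39 0.4  0.21 0.21]
0.211 [[0.52, -1.3, 0.36, 0.01, 0.54], [0.65, -0.93, 0.48, -0.62, 0.33]] [0.52 0.44 0.53 0.4  0.39 0.4  0.22 0.21]
0.216 [[0.53, -0.73, 0.49, -1.07, 0.27], [0.72, -0.68, 0.48, -0.23, 0.18]] [0.57 0.52 0.58 0.4  0.4  0.4  0.22 0.22]
0.233 [[0.71, -0.6, 0.46, 0.95, 0.27], [0.51, -0.2, 0.42, 0.68, 0.51]] [0.64 0.64 0.64 0.42 0.42 0.42 0.23 0.23]
0.236 [[0.79, -0.37, 0.43, 0.95, 0.33]] [0.64 0.63 0.65 0.42 0.42 0.42 0.24 0.24]
0.238 [[0.79, -0.41, 0.39, 0.85, 0.44], [0.7, -0.37, 0.45, -0.99, 0.28]] [0.64 0.62 0.65 0.42 0.42 0.42 0.24 0.24]
[[ 1.4   0.27 -0.63  1.78 -0.48  0.85  1.27]
 [ 1.29  0.41 -0.61  1.78 -0.4   0.68  1.21]
 [ 1.4   0.27 -0.62  1.77 -0.47  0.85  1.26]
 [ 1.42  0.05 -0.69  2.   -0.62  0.8   1.28]
 [ 1.3   0.24 -0.71  2.   -0.52  0.59  1.2 ]
 [ 1.42  0.05 -0.7   2.   -0.62  0.8   1.28]
 [ 1.38 -0.2  -0.74  2.18 -0.81  0.81  1.28]
 [ 1.32  0.05 -0.86  2.18 -0.68  0.52  1.18]]
```

```bash
cat > chk.py <<'E'
from plan import *
import time
mar=lambda j:np.min(np.minimum(j-LO,HI-j))
def run(j,W,n):
    for w in W:
        p,R=wp(*w);j=sim(j,p,R,n=n)
    w0=j
    ms=[]
    for k,s in (("right",.19),("right",.101),("mid",.19),("mid",.101),("left",.19),("left",.101)):
        j=sim(j,F[k]+s*CZ,RC,n=max(8,n//3));e=np.linalg.norm(err(j,F[k]+s*CZ,RC));ms.append(mar(j) if e<.01 else -1)
        if k=="right" and s==.19:a=j
        if ms[-1]<0: break
    return min(ms),w0,a
E
python3 - <<'E'
from chk import *
j0=r.read_state()["joint_positions"]
C=[[[0.79,-1.25,0.49,-0.45,0.25]],[[0.75,-0.8,0.43,-1.13,0.45],[0.66,-0.94,0.47,-0.47,0.27]],[[0.62,-0.46,0.39,-0.96,0.29],[0.69,-0.85,0.5,-0.23,0.18]],[[0.53,-0.73,0.49,-1.07,0.27],[0.72,-0.68,0.48,-0.23,0.18]],[[0.71,-0.6,0.46,0.95,0.27],[0.51,-0.2,0.42,0.68,0.51]],[[0.79,-0.37,0.43,0.95,0.33]],
[[0.79,-0.41,0.39,0.85,0.44],[0.7,-0.37,0.45,-0.99,0.28]]]
for W in C:
    for n in (15,40,100):
        m,w,a=run(j0,W,n);print(W[0],n,round(m,2),w.round(2),a.round(2))
# random search with fine n over 2 waypoints
rng=np.random.default_rng(5);t0=time.time();best=0
while time.time()-t0<250:
    W=[(rng.uniform(.5,.8),rng.uniform(-1.5,.6),rng.uniform(.35,.5),rng.uniform(-1.6,1.6),rng.uniform(0,.6)) for _ in range(rng.integers(1,4))]
    m,w,a=run(j0,W,50)
    if m>best: best=m;print("S",np.round(W,2).tolist(),round(m,3),w.round(2),a.round(2))
E
```

```text
[0.79, -1.25, 0.49, -0.45, 0.25] 15 -1 [ 0.81  0.75  1.1   0.58 -0.67  1.8  -0.28] [ 0.22  0.27  0.76  1.83 -0.92  1.    1.58]
[0.79, -1.25, 0.49, -0.45, 0.25] 40 0.2 [ 0.84  0.75  1.06  0.53 -0.66  1.81 -0.3 ] [ 0.25  0.27  0.7   1.82 -0.89  1.    1.55]
[0.79, -1.25, 0.49, -0.45, 0.25] 100 0.2 [ 0.85  0.75  1.05  0.52 -0.65  1.81 -0.31] [ 0.28  0.27  0.68  1.81 -0.87  0.99  1.54]
[0.75, -0.8, 0.43, -1.13, 0.45] 15 -1 [ 0.39  0.23  0.53  1.14  0.02  1.57 -0.52] [ 0.52  0.23  0.39  1.82 -0.81  0.94  1.5 ]
[0.75, -0.8, 0.43, -1.13, 0.45] 40 0.2 [ 0.37  0.24  0.55  1.14  0.01  1.57 -0.52] [ 0.51  0.23  0.39  1.81 -0.79  0.95  1.49]
[0.75, -0.8, 0.43, -1.13, 0.45] 100 0.21 [ 0.37  0.24  0.56  1.14  0.01  1.57 -0.51] [ 0.52  0.23  0.39  1.81 -0.78  0.95  1.48]
[0.62, -0.46, 0.39, -0.96, 0.29] 15 -1 [ 0.48  0.4   0.49  0.85 -0.16  1.75 -0.2 ] [ 0.62  0.22  0.28  1.81 -0.76  0.92  1.46]
[0.62, -0.46, 0.39, -0.96, 0.29] 40 0.21 [ 0.47  0.41  0.5   0.85 -0.17  1.75 -0.2 ] [ 0.61  0.22  0.28  1.81 -0.76  0.93  1.46]
[0.62, -0.46, 0.39, -0.96, 0.29] 100 0.21 [ 0.47  0.41  0.51  0.85 -0.17  1.75
[... 1812 characters left out ...]
0.4, -0.31, 0.0], [0.63, -0.17, 0.49, 1.36, 0.2]] 0.208 [ 0.16  0.34  0.08  0.92 -0.23  1.85  1.35] [ 0.59  0.23  0.31  1.8  -0.76  0.94  1.46]
S [[0.58, -1.41, 0.36, -1.33, 0.54], [0.72, -0.27, 0.47, -1.04, 0.21]] 0.228 [ 0.25  0.52 -0.3   0.7   0.37  1.86 -1.2 ] [ 1.12  0.23 -0.3   1.79 -0.6   0.88  1.35]
S [[0.6, -1.26, 0.42, -1.17, 0.56], [0.78, -1.22, 0.47, -1.34, 0.23], [0.58, -1.32, 0.37, 1.47, 0.06]] 0.23 [ 1.37  0.19 -0.11  1.34 -0.04  1.6   1.41] [ 1.17  0.24 -0.36  1.78 -0.57  0.87  1.33]
S [[0.71, -0.43, 0.42, 1.25, 0.0], [0.56, -1.16, 0.43, -1.27, 0.21], [0.64, 0.26, 0.45, -1.29, 0.59]] 0.232 [ 1.77 -0.5  -1.47  1.22 -0.23  1.52 -1.09] [ 1.22  0.25 -0.41  1.78 -0.56  0.87  1.32]
```

Run:
```python
from plan import *
s=r.read_state();p,R=wp(.53,-.73,.49,-1.07,.27);print(p);go(s,p,R)
p2,R2=wp(.72,-.68,.48,-.23,.18);x=dict(ee_pos=p,eef_rot=R.as_quat());go(x,p2,R2);x=dict(ee_pos=p2,eef_rot=R2.as_quat());go(x,F["right"]+.19*CZ,RC)
```

```text
[ 0.39494243 -0.35344091  0.49      ]
dp [-0.573  0.266 -1.35 ] rot [ 0.0411 -0.1322  0.2848] deg 114.0
dp [1.221 0.363 0.17 ] rot [ 0.0134  0.0316 -0.1381] deg 51.2
dp [ 0.038 -0.731  1.76 ] rot [-0.0616  0.0673 -0.1612] deg 66.7
```

```bash
python3 -m pendant '[{"dp":[-0.3,0.13,-0.7],"rotation":[0.0205,-0.066,0.1424],"jaw":0.5},{"dp":[-0.3,0.13,-0.7],"rotation":[0.0205,-0.066,0.1424],"jaw":0.5},{"dp":[-0.3,0.13,-0.7],"rotation":[0.0205,-0.066,0.1424],"jaw":0.5},{"dp":[-0.3,0.13,-0.7],"rotation":[0.0205,-0.066,0.1424],"jaw":0.5},{"dp":[-0.3,0.13,-0.7],"rotation":[0.0205,-0.066,0.1424],"jaw":0.5},{"dp":[-0.3,0.13,-0.7],"rotation":[0.0205,-0.066,0.1424],"jaw":0.5}]'
python3 - <<'E'
from plan import *
s=r.read_state();p,R=wp(.53,-.73,.49,-1.07,.27);go(s,p,R);print(s["joint_positions"].round(2))
p2,R2=wp(.72,-.68,.48,-.23,.18);j=sim(s["joint_positions"],p,R);print(j.round(2));j=sim(j,p2,R2);print(j.round(2));print(sim(j,F["right"]+.19*CZ,RC).round(2))
E
```

```text
time: 4.9
ee_pos: [0.4294, -0.308, 0.3944]
eef_rot: [0.909, 0.35, 0.117, 0.193]
ft_force: [-0.3, 0.5, 0.1]
width: 0.0434
grip_force: 0.0
dp [-0.324  0.346 -0.571] rot [ 0.0201 -0.0656  0.1423] deg 56.9
[ 0.07 -0.31  0.32  1.81  0.23  1.19 -0.48]
[ 0.19  0.03  0.29  1.29  0.26  1.75 -1.27]
[ 0.45  0.45  0.26  0.8  -0.07  1.73 -0.25]
[ 0.78  0.22  0.08  1.8  -0.7   0.91  1.42]
```

Progress matches the prediction. I'll carry on with the same two waypoints.

```bash
python3 -m pendant '[{"dp":[-0.324,0.346,-0.571],"rotation":[0.0201,-0.0656,0.1423],"jaw":0.5},{"dp":[-0.324,0.346,-0.571],"rotation":[0.0201,-0.0656,0.1423],"jaw":0.5},{"dp":[-0.324,0.346,-0.571],"rotation":[0.0201,-0.0656,0.1423],"jaw":0.5},{"dp":[-0.324,0.346,-0.571],"rotation":[0.0201,-0.0656,0.1423],"jaw":0.5},{"dp":[-0.324,0.346,-0.571],"rotation":[0.0201,-0.0656,0.1423],"jaw":0.5},{"dp":[-0.324,0.346,-0.571],"rotation":[0.0201,-0.0656,0.1423],"jaw":0.5}]'
python3 -m pendant '[{"dp":[0.6,0.18,0.08],"rotation":[0.0067,0.0158,-0.069],"jaw":0.5},{"dp":[0.6,0.18,0.08],"rotation":[0.0067,0.0158,-0.069],"jaw":0.5},{"dp":[0.6,0.18,0.08],"rotation":[0.0067,0.0158,-0.069],"jaw":0.5}]'
python3 - <<'E'
from plan import *
s=r.read_state();p2,R2=wp(.72,-.68,.48,-.23,.18);go(s,p2,R2);print(s["joint_positions"].round(2))
j=sim(s["joint_positions"],p2,R2);print(j.round(2));print(sim(j,F["right"]+.19*CZ,RC).round(2))
E
```

```text
time: 5.65
ee_pos: [0.3953, -0.3539, 0.4891]
eef_rot: [0.985, -0.113, -0.016, 0.133]
ft_force: [0.1, 0.5, -0.4]
width: 0.0436
grip_force: 0.0
time: 6.02
ee_pos: [0.477, -0.4037, 0.4834]
eef_rot: [0.988, 0.111, 0.007, 0.111]
ft_force: [-0.0, 0.4, -0.7]
width: 0.0438
grip_force: 0.0
dp [0.467 0.426 0.114] rot [ 0.0062  0.0157 -0.068 ] deg 25.2
[ 0.28  0.21  0.33  1.11  0.09  1.68 -0.73]
[ 0.44  0.45  0.28  0.8  -0.08  1.73 -0.25]
[ 0.76  0.22  0.11  1.8  -0.71  0.92  1.43]
```

```bash
python3 -m pendant '[{"dp":[0.467,0.426,0.114],"rotation":[0.0062,0.0157,-0.068],"jaw":0.5},{"dp":[0.467,0.426,0.114],"rotation":[0.0062,0.0157,-0.068],"jaw":0.5},{"dp":[0.467,0.426,0.114],"rotation":[0.0062,0.0157,-0.068],"jaw":0.5}]'
python3 -m pendant '[{"dp":[0.02,-0.36,0.88],"rotation":[-0.0308,0.0336,-0.0806],"jaw":0.5},{"dp":[0.02,-0.36,0.88],"rotation":[-0.0308,0.0336,-0.0806],"jaw":0.5},{"dp":[0.02,-0.36,0.88],"rotation":[-0.0308,0.0336,-0.0806],"jaw":0.5},{"dp":[0.02,-0.36,0.88],"rotation":[-0.0308,0.0336,-0.0806],"jaw":0.5}]'
python3 - <<'E'
from plan import *
s=r.read_state();print(s["joint_positions"].round(2),s["ee_pos"]);go(s,F["right"]+.19*CZ,RC)
E
```

```text
time: 6.4
ee_pos: [0.5595, -0.4538, 0.4787]
eef_rot: [0.942, 0.323, 0.029, 0.084]
ft_force: [-0.1, -0.2, 0.5]
width: 0.0437
grip_force: 0.0
time: 6.9
ee_pos: [0.5402, -0.4256, 0.3371]
eef_rot: [0.811, 0.55, 0.136, 0.143]
ft_force: [-0.6, -0.3, 1.1]
width: 0.0434
grip_force: 0.0
[ 0.52  0.17  0.2   1.48 -0.24  1.15  0.39] [ 0.54024341 -0.42556507  0.3371194 ]
dp [ 0.062 -0.479  0.792] rot [-0.0312  0.0333 -0.081 ] deg 33.5
```

```bash
python3 -m pendant '[{"dp":[0.062,-0.479,0.792],"rotation":[-0.0312,0.0333,-0.081],"jaw":0.5},{"dp":[0.062,-0.479,0.792],"rotation":[-0.0312,0.0333,-0.081],"jaw":0.5},{"dp":[0.062,-0.479,0.792],"rotation":[-0.0312,0.0333,-0.081],"jaw":0.5},{"dp":[0.062,-0.479,0.792],"rotation":[-0.0312,0.0333,-0.081],"jaw":0.5}]'
python3 - <<'E'
from plan import *
s=r.read_state();print(s["joint_positions"].round(2),s["ee_pos"]);go(s,F["right"]+.101*CZ,RC)
E
```

```text
time: 7.4
ee_pos: [0.5298, -0.4033, 0.204]
eef_rot: [0.61, 0.732, 0.231, 0.196]
ft_force: [0.9, -0.2, 0.1]
width: 0.0441
grip_force: 0.0
[ 0.74  0.23  0.12  1.78 -0.71  0.92  1.41] [ 0.52978695 -0.40325231  0.20397969]
dp [ 0.018 -0.028  0.602] rot [0.0008 0.0006 0.0004] deg 0.4
```

```bash
python3 -m pendant '[{"dp":[0.018,-0.028,0],"rotation":[0.0008,0.0006,0.0004],"jaw":0.5},{"dp":[0.018,-0.028,0.2],"rotation":[0.0008,0.0006,0.0004],"jaw":0.5},{"dp":[0.018,-0.028,0.4],"rotation":[0.0008,0.0006,0.0004],"jaw":0.5},{"dp":[0.018,-0.028,0.6],"rotation":[0.0008,0.0006,0.0004],"jaw":0.5},{"dp":[0.018,-0.028,0.6],"rotation":[0.0008,0.0006,0.0004],"jaw":0.5}]'
python3 - <<'E'
from plan import *
from bench import camera
s=r.read_state();print(s["joint_positions"].round(2),s["ee_pos"],s["ft_force"]);go(s,F["right"]+.101*CZ,RC)
c=camera("side");cv2.imwrite("pics/s2.png",cv2.resize(c["image"][130:290,260:440,::-1],None,fx=3.6,fy=3.6))
E
```

```text
time: 8.02
ee_pos: [0.5788, -0.3917, 0.1293]
eef_rot: [0.612, 0.731, 0.23, 0.192]
ft_force: [-0.2, -0.0, -0.3]
width: 0.0435
grip_force: 0.0
[ 0.7   0.35  0.07  1.78 -0.76  0.78  1.44] [ 0.57878381 -0.391653    0.12927802] [-0.22981045 -0.00401006 -0.28627242]
dp [-0.002 -0.014  0.002] rot [-0.0004  0.0001 -0.0005] deg 0.2
```

View pics/s2.png

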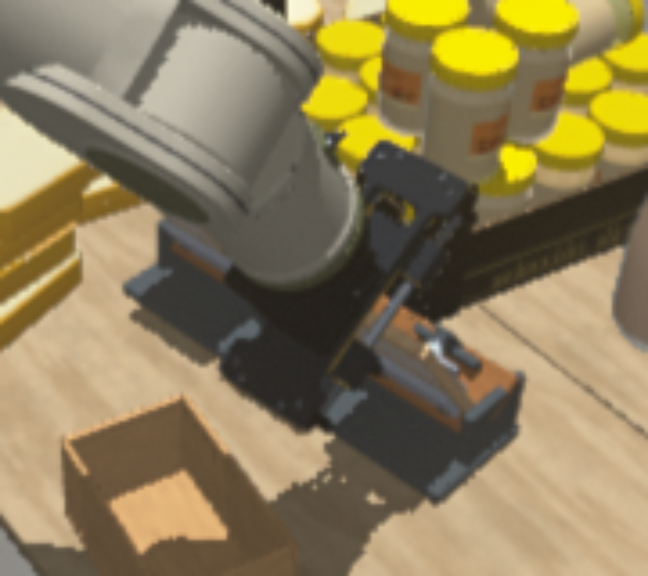

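The fingers straddle the right card's upper part at about (365,370) in the crop, so I'll close gently and read the force before tugging.

```bash
python3 -m pendant '[{"dp":[0,-0.014,0],"rotation":[0,0,0],"jaw":0.5},{"dp":[0,-0.014,0],"rotation":[0,0,0],"jaw":0},{"dp":[0,-0.014,0],"rotation":[0,0,0],"jaw":0},{"dp":[0,-0.014,0],"rotation":[0,0,0],"jaw":0},{"dp":[0,-0.014,0],"rotation":[0,0,0],"jaw":0},{"dp":[0,-0.014,0],"rotation":[0,0,0],"jaw":0}]' 10
cat > f.py <<'E'
from plan import *
s=r.read_state();F_=s["ft_force"];print("force n,z,y:",(F_@CN).round(2),(F_@CZ).round(2),(F_@Y).round(2),"pos z:",(s["ee_pos"]@CZ*1000).round(2),"n",(s["ee_pos"]@CN*1000).round(2),"w",s["width"],"g",s["grip_force"])
E
python3 f.py
```

```text
time: 8.82
ee_pos: [0.5763, -0.3946, 0.1297]
eef_rot: [0.612, 0.731, 0.229, 0.194]
ft_force: [0.9, -0.2, 1.1]
width: 0.0098
grip_force: 10.0
force n,z,y: 1.3 0.4 -0.34 pos z: -178.51 n 481.01 w 0.009815299970167194 g 9.972846005111933
```

```bash
python3 -m pendant '[{"dp":[0,0,-0.01],"rotation":[0,0,0],"jaw":0},{"dp":[0,0,-0.01],"rotation":[0,0,0],"jaw":0}]'; python3 f.py; python3 -m pendant '[{"dp":[0,0,-0.015],"rotation":[0,0,0],"jaw":0},{"dp":[0,0,-0.015],"rotation":[0,0,0],"jaw":0}]'; python3 f.py
```

```text
time: 9.07
ee_pos: [0.5753, -0.3944, 0.1306]
eef_rot: [0.612, 0.731, 0.23, 0.194]
ft_force: [2.9, 1.2, -1.1]
width: 0.0103
grip_force: 10.0
force n,z,y: 1.91 -2.69 0.65 pos z: -177.24 n 480.78 w 0.010326521255185862 g 9.980481388047338
time: 9.32
ee_pos: [0.5738, -0.3947, 0.1325]
eef_rot: [0.612, 0.731, 0.23, 0.194]
ft_force: [3.3, 2.9, 0.1]
width: 0.0104
grip_force: 10.0
force n,z,y: 3.12 -2.07 2.23 pos z: -174.8 n 480.66 w 0.010385440742143967 g 9.985352531075478
```

```bash
python3 -m pendant '[{"dp":[0,0,0],"rotation":[0,0,0],"jaw":0},{"dp":[0,0,-0.01],"rotation":[0,0,0],"jaw":0},{"dp":[0,0,-0.02],"rotation":[0,0,0],"jaw":0},{"dp":[0,0,-0.02],"rotation":[0,0,0],"jaw":0}]' 25; python3 f.py
```

```text
time: 9.82
ee_pos: [0.5722, -0.3951, 0.135]
eef_rot: [0.612, 0.731, 0.23, 0.194]
ft_force: [5.4, 1.9, 0.1]
width: 0.0099
grip_force: 25.0
force n,z,y: 4.76 -3.16 0.94 pos z: -171.85 n 480.73 w 0.009854883117087567 g 24.97202136553824
```

A steady pull of about 3 N with a 25 N grip drew the card 6.7 mm, where a good clip would hold at 15 N or more. The right clip is the weak one, so I'll draw its card out.

```bash
python3 -m pendant '[{"dp":[0,0,-0.1],"rotation":[0,0,0],"jaw":0},{"dp":[0,0,-0.2],"rotation":[0,0,0],"jaw":0},{"dp":[0,0,-0.3],"rotation":[0,0,0],"jaw":0},{"dp":[0,0,-0.45],"rotation":[0,0,0],"jaw":0},{"dp":[0,0,-0.65],"rotation":[0,0,0],"jaw":0},{"dp":[0,0,-0.85],"rotation":[0,0,0],"jaw":0},{"dp":[0,0,-0.85],"rotation":[0,0,0],"jaw":0}]' 30; python3 f.py
python3 - <<'E'
from plan import *
from bench import camera
for n,(y0,y1,x0,x1) in dict(side=(110,350,250,450),top=(130,275,270,460)).items():
    c=camera(n);np.savez(n+"1.npz",**c);cv2.imwrite(f"pics/{n}3.png",cv2.resize(c["image"][y0:y1,x0:x1,::-1],None,fx=2.4,fy=2.4))
a=cv2.imread("pics/side3.png");b=cv2.imread("pics/top3.png");h=max(a.shape[0],b.shape[0])
pad=lambda i:cv2.copyMakeBorder(i,0,h-i.shape[0],0,0,0)
m=np.hstack([pad(a),pad(b)]);cv2.imwrite("pics/m3.png",cv2.resize(m,(800,int(h*800/m.shape[1]))))
print(r.read_state()["joint_positions"].round(2))
E
```

```text
time: 10.7
ee_pos: [0.4986, -0.4102, 0.2422]
eef_rot: [0.613, 0.73, 0.228, 0.196]
ft_force: [-0.2, -0.1, -0.6]
width: 0.0099
grip_force: 30.0
force n,z,y: -0.48 -0.4 -0.05 pos z: -40.9 n 480.68 w 0.009925778016875237 g 29.97327548917383
[ 0.76  0.16  0.14  1.77 -0.67  1.    1.38]
```

View pics/m3.png

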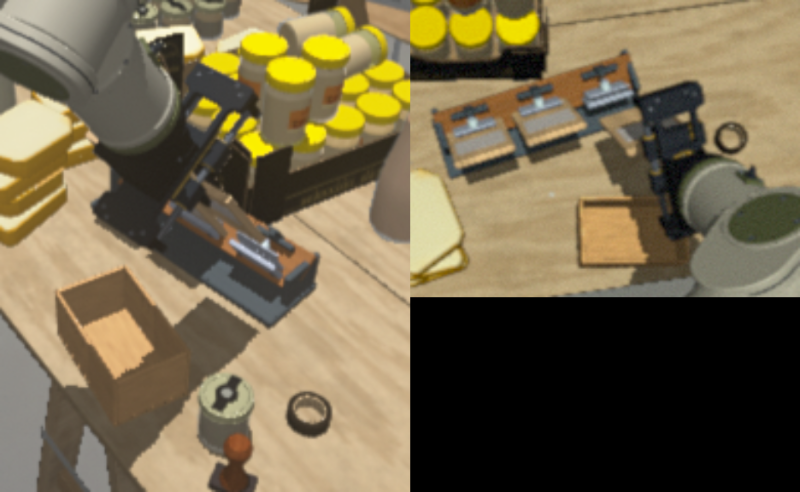

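The right clip is empty and the card is in the gripper, with its foot clear. Next I'll plan the placing.

```bash
cat > b.py <<'E'
from plan import *
th=np.radians(-8);BX=np.array([np.cos(th),np.sin(th),0]);BY=np.array([-np.sin(th),np.cos(th),0]);BC=np.array([.395,-.390,0])
l=np.radians(15);bz=-np.sin(l)*BX+np.cos(l)*Z;bn=np.cos(l)*BX+np.sin(l)*Z;RB=Rtool(-bz,bn)
def tcp(fx,fz): return BC+BX*fx+Z*fz+.104*bz
E
python3 - <<'E'
from b import *
s=r.read_state();j=s["joint_positions"]
for fz in (.13,.02,.006):
    p=tcp(-.012,fz);j=sim(j,p,RB);print(p.round(3),j.round(2),np.linalg.norm(err(j,p,RB)).round(4))
go(s,tcp(-.012,.13),RB)
E
```

```text
[ 0.356 -0.385  0.23 ] [ 0.71 -0.04  0.15  1.9  -0.18  1.1   0.78] 0.0
[ 0.356 -0.385  0.12 ] [ 0.71  0.06  0.15  2.04 -0.24  0.86  0.86] 0.0
[ 0.356 -0.385  0.106] [ 0.71  0.08  0.15  2.05 -0.25  0.83  0.87] 0.0
dp [ 0.319 -0.781 -0.476] rot [ 0.055  -0.0208  0.0458] deg 26.8
```

```bash
python3 -m pendant '[{"dp":[0.1,-0.2,-0.15],"rotation":[0.014,-0.005,0.011],"jaw":0},{"dp":[0.2,-0.45,-0.3],"rotation":[0.03,-0.011,0.025],"jaw":0},{"dp":[0.28,-0.7,-0.43],"rotation":[0.045,-0.017,0.037],"jaw":0},{"dp":[0.319,-0.781,-0.476],"rotation":[0.055,-0.0208,0.0458],"jaw":0},{"dp":[0.319,-0.781,-0.476],"rotation":[0.055,-0.0208,0.0458],"jaw":0},{"dp":[0.319,-0.781,-0.476],"rotation":[0.055,-0.0208,0.0458],"jaw":0}]'
python3 - <<'E'
from b import *
from bench import camera
s=r.read_state();print(s["joint_positions"].round(2),s["ft_force"]);go(s,tcp(-.012,.13),RB);go(s,tcp(-.012,.012),RB)
ims=[]
for n,(y0,y1,x0,x1) in dict(side=(150,340,220,420),top=(180,290,300,460)).items():
    c=camera(n);ims.append(cv2.resize(c["image"][y0:y1,x0:x1,::-1],(400,int(400*(y1-y0)/(x1-x0)))))
h=max(i.shape[0] for i in ims);cv2.imwrite("pics/m4.png",np.hstack([cv2.copyMakeBorder(i,0,h-i.shape[0],0,0,0) for i in ims]))
E
```

```text
time: 11.55
ee_pos: [0.3574, -0.3843, 0.2299]
eef_rot: [0.748, 0.651, 0.086, 0.098]
ft_force: [-0.9, 0.7, -1.5]
width: 0.0097
grip_force: 30.0
[ 0.7  -0.04  0.15  1.89 -0.19  1.1   0.78] [-0.86765346  0.7076518  -1.47565908]
dp [-0.003 -0.005 -0.005] rot [ 0.0001 -0.0003  0.0003] deg 0.2
dp [-0.004 -0.209  0.755] rot [ 0.0001 -0.0003  0.0003] deg 0.2
```

View pics/m4.png

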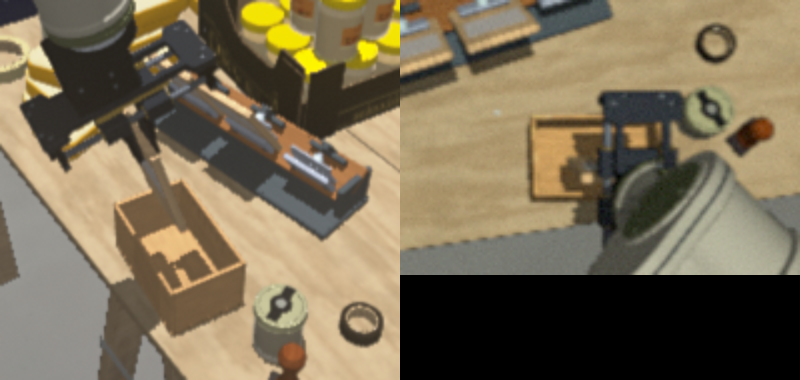

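The card hangs over the box with its foot inside the walls at about (180,220) in the side crop, so I'll lower it.

```bash
python3 -m pendant '[{"dp":[0,-0.05,0.2],"rotation":[0,0,0],"jaw":0},{"dp":[0,-0.1,0.38],"rotation":[0,0,0],"jaw":0},{"dp":[0,-0.15,0.56],"rotation":[0,0,0],"jaw":0},{"dp":[0,-0.19,0.7],"rotation":[0,0,0],"jaw":0},{"dp":[0,-0.21,0.755],"rotation":[0,0,0],"jaw":0},{"dp":[0,-0.21,0.755],"rotation":[0,0,0],"jaw":0}]'
python3 -m pendant '[{"dp":[0,-0.007,0.026],"rotation":[0,0,0],"jaw":0},{"dp":[0,-0.007,0.026],"rotation":[0,0,0],"jaw":0}]'
python3 -m pendant '[{"dp":[0,-0.003,0.012],"rotation":[0,0,0],"jaw":0},{"dp":[0,-0.003,0.012],"rotation":[0,0,0],"jaw":0}]'
```

```text
time: 12.4
ee_pos: [0.3556, -0.3843, 0.1128]
eef_rot: [0.748, 0.651, 0.086, 0.098]
ft_force: [-0.7, -0.5, -2.0]
width: 0.0099
grip_force: 30.0
time: 12.65
ee_pos: [0.356, -0.3845, 0.1094]
eef_rot: [0.748, 0.651, 0.086, 0.099]
ft_force: [-0.5, -0.9, -0.9]
width: 0.0097
grip_force: 30.0
time: 12.9
ee_pos: [0.3558, -0.3844, 0.1072]
eef_rot: [0.748, 0.651, 0.086, 0.098]
ft_force: [-0.6, 0.3, -0.4]
width: 0.0097
grip_force: 30.0
```

```bash
python3 -m pendant '[{"dp":[0,-0.003,0.01],"rotation":[0,0,0],"jaw":0},{"dp":[0,-0.003,0.01],"rotation":[0,0,0],"jaw":0}]'
python3 -m pendant '[{"dp":[0,-0.003,0.01],"rotation":[0,0,0],"jaw":0},{"dp":[0,-0.003,0.01],"rotation":[0,0,0],"jaw":0}]'
```

```text
time: 13.15
ee_pos: [0.356, -0.3845, 0.1061]
eef_rot: [0.748, 0.651, 0.086, 0.099]
ft_force: [-1.6, 0.7, 4.4]
width: 0.0096
grip_force: 30.0
time: 13.4
ee_pos: [0.3565, -0.385, 0.106]
eef_rot: [0.748, 0.65, 0.086, 0.1]
ft_force: [-5.3, 6.2, 18.7]
width: 0.0097
grip_force: 30.0
```

The foot is on the floor. I'll ease off, open the fingers and withdraw along the card.

```bash
python3 -m pendant '[{"dp":[0,0.003,-0.012],"rotation":[0,0,0],"jaw":0},{"dp":[0,0.003,-0.012],"rotation":[0,0,0],"jaw":0.4},{"dp":[0,0.003,-0.012],"rotation":[0,0,0],"jaw":0.4},{"dp":[0,0.003,-0.012],"rotation":[0,0,0],"jaw":0.4},{"dp":[0,0.003,-0.012],"rotation":[0,0,0],"jaw":0.4},{"dp":[0,0.003,-0.012],"rotation":[0,0,0],"jaw":0.4}]'
python3 -m pendant '[{"dp":[0,0,-0.15],"rotation":[0,0,0],"jaw":0.4},{"dp":[0,0,-0.4],"rotation":[0,0,0],"jaw":0.4},{"dp":[0,0,-0.7],"rotation":[0,0,0],"jaw":0.4},{"dp":[0,0,-1],"rotation":[0,0,0],"jaw":0.4},{"dp":[0,0,-1],"rotation":[0,0,0],"jaw":0.4}]'
python3 -m pendant '[{"dp":[0.4,0,-0.8],"rotation":[0,0,0],"jaw":0.4},{"dp":[0.8,0,-0.8],"rotation":[0,0,0],"jaw":0.4},{"dp":[0.8,0,-0.8],"rotation":[0,0,0],"jaw":0.4},{"dp":[0.8,0,-0.8],"rotation":[0,0,0],"jaw":0.4}]'
python3 - <<'E'
from b import *
from bench import camera
s=r.read_state();print(s["joint_positions"].round(2),s["ft_force"])
ims=[]
for n,(y0,y1,x0,x1) in dict(side=(150,340,220,420),top=(150,290,260,460)).items():
    c=camera(n);np.savez(n+"2.npz",**c);ims.append(cv2.resize(c["image"][y0:y1,x0:x1,::-1],(400,int(400*(y1-y0)/(x1-x0)))))
h=max(i.shape[0] for i in ims);cv2.imwrite("pics/m5.png",np.hstack([cv2.copyMakeBorder(i,0,h-i.shape[0],0,0,0) for i in ims]))
E
```

```text
time: 14.15
ee_pos: [0.3556, -0.3843, 0.1058]
eef_rot: [0.748, 0.651, 0.086, 0.098]
ft_force: [-0.5, -0.9, -0.2]
width: 0.0344
grip_force: 0.0
time: 14.78
ee_pos: [0.3175, -0.3806, 0.2546]
eef_rot: [0.748, 0.65, 0.086, 0.102]
ft_force: [0.8, 0.0, -0.6]
width: 0.035
grip_force: 0.0
time: 15.28
ee_pos: [0.304, -0.2541, 0.3687]
eef_rot: [0.747, 0.652, 0.086, 0.1]
ft_force: [-0.4, -0.9, -0.7]
width: 0.0347
grip_force: 0.0
[ 0.68 -0.39  0.02  1.89 -0.13  1.42  0.57] [-0.35155727 -0.93862542 -0.71128137]
```

View pics/m5.png

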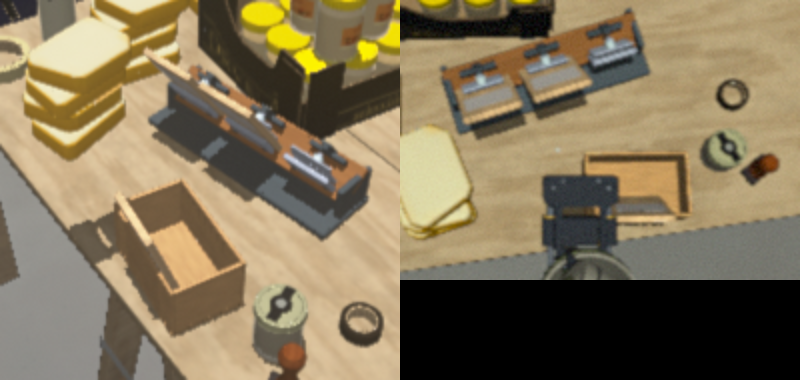

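The card leans on the box's robot-side wall at about (145,235) in the side crop, and the other two cards look home. One numeric check before handing in.

Run:
```python
from b import *
for n in("side2","top2"):
    c=dict(np.load(n+".npz"));q=pts(c).reshape(-1,3);d=q-BC;x,y,z=d@BX,d@BY,q[:,2]
    m=(abs(y)<.075)&(x>-.1)&(x<.045)&(z>.086)&(z<.17)&((n=="top2")|(1==1))
    print(n,m.sum(),"x",np.percentile(x[m],[2,50,98]).round(3),"y",np.percentile(y[m],[2,98]).round(3),"z",np.percentile(z[m],[2,98]).round(3),"x-z slope",np.polyfit(z[m],x[m],1).round(3))
a,b=np.load("side0.npz")["z_map"],np.load("side2.npz")["z_map"]
print("rack side diff", np.median(abs(a-b)[185:225,300:365]))
```

```text
side2 202 x [-0.061 -0.055 -0.04 ] y [-0.045  0.043] z [0.09  0.136] x-z slope [-0.307 -0.016]
top2 228 x [-0.06  -0.051 -0.035] y [-0.041  0.043] z [0.088 0.138] x-z slope [-0.457  0.007]
rack side diff 0.0024891496
```

```bash
python3 -c "
from bench import r
print(r.close_job())"
```

```text
the job is handed in; nothing more can be done
None
```

The right card was in the weak clip: it slid at a steady 3 N or so. I took it out and stood it in the box, leaning on the wall nearest the robot with its centre about 30 mm off the box's centre line. I never touched the left and middle cards, skipping their tug test once the right clip gave way; they and the other objects look unmoved in the last picture. I handed the job in at about 15 s, and no verdict came back.

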